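# Roll the veneer down to the line

## Robot

A 7-joint arm with a two-finger parallel gripper is mounted at the origin on the work surface. World frame = base frame: x ahead of the robot, y to its left, z up, the work surface at z = 0. Lengths are in mm, angles in rad, forces in N, time in s.
With the tool pointing down it reaches from about 400 to 875 mm from the base axis. Payload 4.4 kg.
Tool frame: the origin (TCP) lies between the finger pads; the fingertips stand ctrl.tcp_to_tips ahead of it and the grasp point (between the pads) lies 8 mm behind it (ctrl.tcp_to_tips is the distance from the TCP to the fingertips, in mm); z points along the fingers, y is the direction in which the jaws open and shut (so a half turn about z gives the same grasp; the last joint's range is limited). The gripper opens to 85 mm and grips with 20 to 120 N. Pads are 22 mm wide; open, the fingers measure 114 mm over their backs; the gripper's body (76 mm by 85 mm) begins 54 mm behind the grasp point. The pads swing forward as they close: fully open they stand 13 mm farther back than shut.
Start: joints at [1.133, 0.628, 0.038, 1.517, -0.027, 0.996, -0.02], TCP at [236.168, -605.592, 242.313] pointing down, gripper open.
Joint ranges: [-3.06, 3.06], [-0.37, 2.12], [-1.25, 1.32], [0.18, 2.47], [-1.1, 4.24], [0.23, 1.98], [-2.94, 2.94]. Speed limits (rad/s): [2.57, 2.57, 3.14, 3.14, 3.14, 3.14, 3.14].

## Interface

Orientations are given as [roll, pitch, yaw] about the fixed x, y, z axes, in that order (R = Rz(yaw) Ry(pitch) Rx(roll)).
In Python, from cell import ctrl gives the robot as it stands.
- The arm moves only by the tool send_rows, never from a script. Its argument "rows" is a list of rows, each an object of numbers: "x", "y", "z": the shift along the world's x, y, z in cm; "roll": the turn about the world's z in degrees; "claw": the closure, from 0 (fully open) to 1 (shut). A call has 1 to 5 rows; each row is the pose to reach, as a shift and turn from the pose commanded when the call began; what a row does not reach only later rows make up. A row lasts 1/12 s, in which the tool goes at most 41.7 mm and 7.16 degrees, less where a joint would pass 70% of its speed; a pose out of reach is approached as far as the arm can. A call with a gripper value outside its range is refused whole. The fingers move at their own pace and stop on an object; the grip force is fixed at half the most. Time passes only in rows, so rows that repeat a pose let the fingers close. It gives the time, the measured TCP pose, the force and the opening at its end, in the units of the state.
- ctrl.read_state(): the state, without advancing time (a new reading comes with each control period).
- ctrl.get_image(name): name is "side" or "top" or "wrist"; returns (picture, depth): 480x640x3 uint8, blue, green, red; 480x640 float32, mm along the optical axis (not along the pixel's ray), 0 where there is no reading.
- ctrl.get_calibration(name): a dict with "intrinsics" (3x3 intrinsics, pixels), "T" (4x4, takes a point from camera to world coordinates). Camera axes: x right, y down, z forward; pixel columns grow to the right and rows downward; lengths in mm; the calibration is good to about 2 mm. A picture is of the moment at which its call begins: read the wrist's pose just before it. get_calibration takes no time and is no camera call; for the wrist camera it gives the pose at the moment of the call.
- ctrl.finish_job(): hands the job in, once; it reports no verdict.
Trained networks look in the newest picture that a camera, given by its name, has taken for a name from the list of things; names that differ only in an ending like _2 or _b are one class to them, and where a whole thing is asked for, a point or a joint stands for the part that bears it (a point fixed in the world has none). Each returns a list of dicts, best first, with "confidence" (0 to 1); they miss things now and then, are a little off and sometimes report something else, mostly with a low value. They report only what shows in the picture. A call takes as long as a camera call. They do not tell look-alikes from the thing itself.
- ctrl.recognise(camera, query): "uv" ([column, row] in pixels, amid what is visible of it).
- ctrl.regions_of(camera, query): "region" (480x640 bool, what is visible of it) and "uv" ([column, row] in pixels, amid what is visible of it).
- ctrl.place_of(camera, query): "uv" ([column, row] in pixels: a listed point, or the origin of a listed thing).
The state is a dict: "clock": time; "qpos": joint angles; "qd": joint speeds; "tau": joint torques, N m; "eef_pos": TCP position; "tool_rot": TCP orientation; "force": force on the tool from outside, world axes, zero at the start; "torque": the same for the moment, N m; "width": finger opening in mm.
Only numpy, scipy, OpenCV 4.12 (cv2) and the standard library are available. Lean on these libraries where they do the work, as an engineer would, in place of code of your own. Each camera call takes 0.05 s, during which the arm holds its last target. There are 200 camera calls.

## Task

The freshly glued veneer on the box lid has to be rolled down: take the cork-soled hand block by its grip, lay it level on top of the beech roller and roll the roller under it from where it lies up to the white line. Press with about 12 newtons all the way, never less than 6 and never more than 20 (the veneer would dent), and do not run past the line into the wet blue paint. Leave the roller lying still and square on the line, stand the block back sole down on the bench clear of the lid, and leave the keepsake box and the paint bottles as they are.

Things in the scene. Friction and masses are not known exactly. Their poses are not given: they have to be found in the camera images.
- finish_line (a point): Middle of the white line that crosses the dark veneer, on the veneer's upper face, 37 mm above the bench while nothing presses on the lid. x is level and points along the lid in the direction of rolling (towards the wet blue paint), y along the line, z up. The veneer ends and the blue paint begins 10 mm past the line (x = +10 mm).
- roller: Loose pale beech roller, a red ring near each end: cylinder 30 mm in diameter, 120 mm long, 50 to 85 g, lying across the veneer 72 to 92 mm before the line. Origin at the middle of its axis, 52 mm above the bench; y along its axis (square to rolling within 2 degrees), x and z turn as it rolls. Under the pressed block it rolls without slip, half as far as the block moves; it stays where left.
- block_grip (a point): Middle of the hand block's dark grip, 42 mm above the sole, where it is grasped. Block: flat board 105 mm along x, 150 mm along y, 18 mm thick, cork sole; the grip on it, centred, is 28 mm wide along x (grasp across this), 110 mm long along y and reaches from 18 to 63 mm above the sole. z up. 0.2 to 0.35 kg. It stands on the bench beside the lid; either way round will do.
- block: The same hand block, given at the centre of its sole (underside); axes as for its grip. Standing on the bench its height reads 0.
- keepsake_box: Pale wooden box with a blue painted top, 104 by 114 by 76 mm, standing loose on the bench on the other side of the lid from the block; origin under its centre. To be left alone.
- paint_bottle_green: Small green paint bottle with a white cap, 38 mm in diameter, 115 mm tall, standing beyond the lid; origin under its centre. To be left alone.
- paint_bottle_blue: Small blue paint bottle with a white cap, 38 mm in diameter, 115 mm tall, standing beyond the lid; origin under its centre. To be left alone.
- lid: The lid, given on the bench below its middle, 42 mm behind the line; axes as for the line. Pale board 220 mm along x, 160 along y, 10 thick; on it a 2 mm dark veneer, 146 wide. It cannot shift. It lies level on a batten under the roller's start and on soft foam at the painted end: under load it hardly gives at the start but sinks by 5 to 10 mm near the line, and rises again when let go.
Not all that is in view belongs to the job. What is shaped like the block but red is not meant.

How it is judged:
By the outcome, as a careful person would: the job done as asked, in the order asked, and still so for the second after the job is handed in, with the robot touching nothing.
It also fails if it takes over 70 s, if anything falls off the work surface, if the arm or the gripper's body presses on something with over 40 N, if the wrist force passes 120 N, or if a joint passes its speed limit or range.

## Working session

There is one attempt and no reset: what is moved stays moved. The work goes in short steps, Python scripts to look and compute and a tool call to move; the robot and the scene stay as the last step left them, time stands still between calls to the robot, and variables do not carry over. Pictures are saved under pics/ and viewed, on a budget of 10 in all, crops included, one or two more only if the job needs it, and the job is handed in when it is done.

Besides the shell and the picture viewer there is one more tool, called after "Emit:" by a JSON object that holds its "fn" and its "kwargs", one argument or row to a line. send_rows: Moves the arm, as the interface text tells. Its arguments: {"type":"object","properties":{"rows":{"type":"array"}},"required":["rows"]}

```bash
mkdir -p pics; cat > h.py <<'E'
import numpy as np,cv2
from cell import ctrl
def w(cam,uv,z=None,d=None,cal=None):
    c=cal or ctrl.get_calibration(cam);K=np.array(c["intrinsics"]);T=np.array(c["T"])
    r=np.linalg.inv(K)@[uv[0],uv[1],1.]
    if d is not None: return (T@np.r_[r*d,1])[:3]
    R=T[:3,:3]@r; return T[:3,3]+R*(z-T[2,3])/R[2]
E
python3 - <<'E'
from h import *
s=ctrl.read_state();print({k:np.round(v,3) for k,v in s.items()},ctrl.tcp_to_tips)
H={"finish_line":37,"roller":52,"block_grip":42,"block":0,"keepsake_box":0,"paint_bottle_green":0,"paint_bottle_blue":0,"lid":0}
for c in("top","side"):
    im,d=ctrl.get_image(c);cv2.imwrite(f"pics/{c}1.png",im)
    np.save(f"{c}d.npy",d)
    for n in H:
        for r in ctrl.place_of(c,n)[:3]: print(c,n,round(r["confidence"],2),np.round(r["uv"]),np.round(w(c,r["uv"],H[n])))
E
```

```text
{'clock': np.float64(0.0), 'qpos': array([ 1.133,  0.629,  0.038,  1.518, -0.027,  0.996, -0.02 ]), 'qd': array([ 0.   , -0.   ,  0.   , -0.   ,  0.001,  0.001,  0.002]), 'tau': array([-0.0000e+00, -5.6340e+01,  1.2260e+00, -1.9345e+01,  1.1000e-02,
        1.1000e-02,  0.0000e+00]), 'eef_pos': array([ 235.976, -605.016,  241.403]), 'tool_rot': array([-3.14 ,  0.   ,  0.372]), 'force': array([-1.387,  0.094,  0.653]), 'torque': array([ 0.015, -0.028, -0.041]), 'width': np.float64(85.605)} 11.0
top finish_line 0.65 [332. 239.] [580. -30.  37.]
top finish_line 0.2 [170. 256.] [543. 311.  37.]
top block_grip 0.9 [174. 352.] [345. 290.  42.]
top block_grip 0.77 [164. 164.] [740. 331.  42.]
top block_grip 0.65 [173. 253.] [547. 302.  42.]
top block 0.97 [170. 168.] [741. 330.   0.]
top block 0.91 [178. 257.] [543. 303.   0.]
top block 0.86 [181. 350.] [344. 288.   0.]
top keepsake_box 0.58 [464. 259.] [ 545. -323.    0.]
top paint_bottle_green 0.95 [389. 152.] [ 784. -161.    0.]
top paint_bottle_blue 0.81 [242. 147.] [792. 170.   0.]
top paint_bottle_blue 0.36 [334. 256.] [548. -38.   0.]
top lid 0.93 [335. 256.] [548. -39.   0.]
side finish_line 0.8 [321. 247.] [582. -28.  37.]
side finish_line 0.18 [244. 217.] [ 759. -110.   37.]
side roller 0.88 [361. 243.] [509. -33.  52.]
side block_grip 0.84 [141. 393.] [739. 331.  42.]
side block_grip 0.66 [298. 402.] [545. 310.  42.]
side block_grip 0.66 [466. 418.] [351. 295.  42.]
side block 0.71 [460. 436.] [351. 291.   0.]
side block 0.58 [304. 421.] [541. 305.   0.]
side keepsake_box 0.83 [361. 195.] [ 540. -320.    0.]
side paint_bottle_green 0.63 [242. 216.] [ 789. -173.    0.]
side paint_bottle_blue 0.74 [163. 325.] [798. 177.   0.]
side lid 0.67 [344. 266.] [538. -29.   0.]
```

View pics/top1.png

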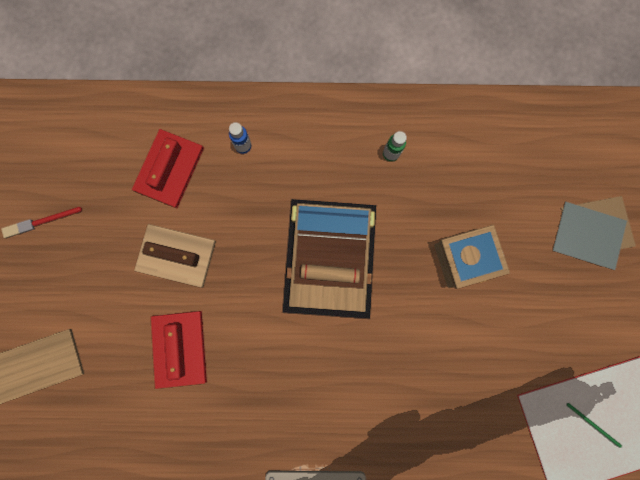

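View pics/side1.png

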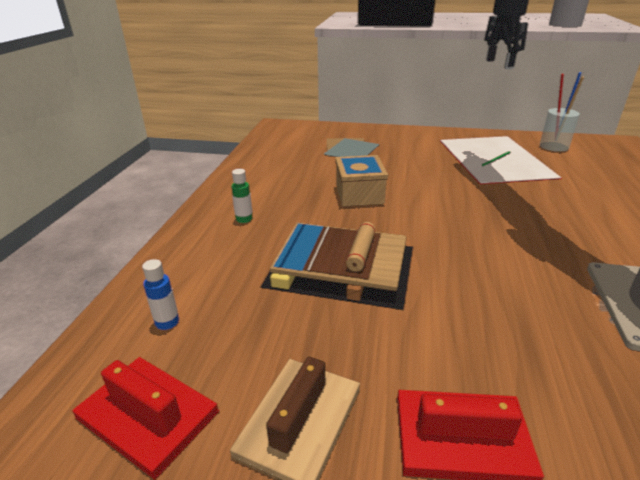

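Look-alikes: red block at (168,168), red block at (178,350), and the pale board with a dark grip at (174,254). I choose the last, which matches the description. I'll move above it and check it up close.

Emit:
{"fn": "send_rows", "kwargs": {
  "rows": [
    {"x": 1.9, "y": 3.4, "roll": 2.3},
    {"x": 3.7, "y": 6.8, "roll": 4.6},
    {"x": 5.6, "y": 10.2, "roll": 6.9},
    {"x": 7.4, "y": 13.6, "roll": 9.2},
    {"x": 9.3, "y": 17, "roll": 11.5}
  ]
}}

```text
$.rows[0]: bad value
```

Emit:
{"fn": "send_rows", "kwargs": {
  "rows": [
    {"x": 1.9, "y": 3.4, "roll": 2.3},
    {"x": 3.7, "y": 6.8, "roll": 4.6},
    {"x": 5.6, "y": 10.2, "roll": 6.9},
    {"x": 7.4, "y": 13.6, "roll": 9.2},
    {"x": 9.3, "y": 17, "roll": 11.5}
  ]
}}

```text
$.rows[0]: bad value
```

Emit:
{"fn": "send_rows", "kwargs": {
  "rows": [
    {"x": 0.8, "y": 3.8, "roll": 2.3},
    {"x": 1.6, "y": 7.6, "roll": 4.6},
    {"x": 2.4, "y": 11.4, "roll": 6.9},
    {"x": 3.2, "y": 15.2, "roll": 9.2},
    {"x": 4, "y": 19, "roll": 11.5}
  ]
}}

```text
$.rows[0]: bad value
```

```bash
python3 - <<'E'
from h import *
s=ctrl.read_state();print({k:np.round(s[k],3) for k in("clock","qpos","eef_pos","tool_rot","force")})
c=ctrl.get_calibration("wrist");print(np.round(c["T"],3))
im,d=ctrl.get_image("wrist");cv2.imwrite("pics/w1.png",im);np.save("w1d.npy",d);np.savez("w1c.npz",**c)
for n,z in(("finish_line",37),("roller",52),("lid",0)):
    for r in ctrl.place_of("wrist",n)[:2]: print(n,round(r["confidence"],2),np.round(r["uv"]),np.round(w("wrist",r["uv"],z,cal=c),1))
E
```

```text
{'clock': np.float64(0.9), 'qpos': array([ 1.133,  0.628,  0.038,  1.517, -0.027,  0.996, -0.02 ]), 'eef_pos': array([ 236.171, -605.594,  242.351]), 'tool_rot': array([ 3.142, -0.   ,  0.372]), 'force': array([ 0.431, -0.403,  0.275])}
[[ 3.63000e-01 -8.81000e-01 -3.04000e-01  3.15036e+02]
 [-9.32000e-01 -3.43000e-01 -1.19000e-01 -5.76159e+02]
 [ 1.00000e-03  3.26000e-01 -9.45000e-01  3.73674e+02]
 [ 0.00000e+00  0.00000e+00  0.00000e+00  1.00000e+00]]
```

Emit:
{"fn": "send_rows", "kwargs": {
  "rows": [
    {"x": 1.9, "y": 3.4, "z": 0, "roll": 2.3, "claw": 0},
    {"x": 3.7, "y": 6.8, "z": 0, "roll": 4.6, "claw": 0},
    {"x": 5.6, "y": 10.2, "z": 0, "roll": 6.9, "claw": 0},
    {"x": 7.4, "y": 13.6, "z": 0, "roll": 9.2, "claw": 0},
    {"x": 9.3, "y": 17, "z": 0, "roll": 11.5, "claw": 0}
  ]
}}

```text
clock: 1.52
eef_pos: [329.6, -434.0, 242.5]
tool_rot: [3.141, -0.0, 0.574]
force: [0.6, -0.2, 0.3]
width: 85.1
```

Emit:
{"fn": "send_rows", "kwargs": {
  "rows": [
    {"x": 1.9, "y": 3.4, "z": 0, "roll": 2.3, "claw": 0},
    {"x": 3.7, "y": 6.8, "z": 0, "roll": 4.6, "claw": 0},
    {"x": 5.6, "y": 10.2, "z": 0, "roll": 6.9, "claw": 0},
    {"x": 7.4, "y": 13.6, "z": 0, "roll": 9.2, "claw": 0},
    {"x": 9.3, "y": 17, "z": 0, "roll": 11.5, "claw": 0}
  ]
}}

```text
clock: 1.93
eef_pos: [422.7, -264.0, 242.6]
tool_rot: [3.141, -0.0, 0.775]
force: [0.5, -0.2, 0.9]
width: 85.4
```

Emit:
{"fn": "send_rows", "kwargs": {
  "rows": [
    {"x": 0.8, "y": 3.8, "z": 0, "roll": 2.3, "claw": 0},
    {"x": 1.6, "y": 7.6, "z": 0, "roll": 4.6, "claw": 0},
    {"x": 2.4, "y": 11.4, "z": 0, "roll": 6.9, "claw": 0},
    {"x": 3.2, "y": 15.2, "z": 0, "roll": 9.2, "claw": 0},
    {"x": 4, "y": 19, "z": 0, "roll": 11.5, "claw": 0}
  ]
}}

```text
clock: 2.35
eef_pos: [462.4, -73.8, 242.6]
tool_rot: [3.141, -0.0, 0.976]
force: [0.6, -0.1, -0.6]
width: 85.6
```

```bash
cat > look.py <<'E'
import sys
from h import *
s=ctrl.read_state();print({k:np.round(s[k],3) for k in("clock","qpos","eef_pos","tool_rot","force")})
c=ctrl.get_calibration("wrist")
im,d=ctrl.get_image("wrist");t=sys.argv[1];cv2.imwrite(f"pics/{t}.png",im);np.savez(t+".npz",d=d,im=im,**c)
H={"finish_line":37,"roller":52,"lid":0,"block_grip":42,"block":0}
for n in sys.argv[2:]:
    for r in ctrl.place_of("wrist",n)[:2]: print(n,round(r["confidence"],2),np.round(r["uv"]),np.round(w("wrist",r["uv"],H[n],cal=c),1))
E
python3 look.py w1 finish_line roller lid
```

```text
{'clock': np.float64(2.35), 'qpos': array([ 0.235,  0.375, -0.184,  2.003,  0.097,  0.771, -0.601]), 'eef_pos': array([462.378, -73.848, 242.623]), 'tool_rot': array([ 3.141, -0.   ,  0.976]), 'force': array([ 0.642, -0.096, -0.621])}
finish_line 0.69 [406.  86.] [588.3 -30.2  37. ]
roller 0.68 [329. 136.] [507.3 -25.8  52. ]
lid 0.83 [360. 112.] [545.5 -27.6   0. ]
```

Emit:
{"fn": "send_rows", "kwargs": {
  "rows": [
    {"x": 0.8, "y": 3.8, "z": 0, "roll": 2.3, "claw": 0},
    {"x": 1.6, "y": 7.6, "z": 0, "roll": 4.6, "claw": 0},
    {"x": 2.4, "y": 11.4, "z": 0, "roll": 6.9, "claw": 0},
    {"x": 3.2, "y": 15.2, "z": 0, "roll": 9.2, "claw": 0},
    {"x": 4, "y": 19, "z": 0, "roll": 11.5, "claw": 0}
  ]
}}

```text
clock: 2.97
eef_pos: [502.8, 113.8, 242.4]
tool_rot: [3.141, 0.001, 1.172]
force: [0.9, -0.3, 0.6]
width: 85.3
```

Emit:
{"fn": "send_rows", "kwargs": {
  "rows": [
    {"x": 0.8, "y": 3.5, "z": 0, "roll": 2.3, "claw": 0},
    {"x": 1.6, "y": 7.0, "z": 0, "roll": 4.6, "claw": 0},
    {"x": 2.4, "y": 10.5, "z": 0, "roll": 6.9, "claw": 0},
    {"x": 3.2, "y": 14, "z": 0, "roll": 9.2, "claw": 0},
    {"x": 4, "y": 17.5, "z": 0, "roll": 11.5, "claw": 0}
  ]
}}

```text
clock: 3.38
eef_pos: [543.6, 288.6, 242.2]
tool_rot: [3.141, 0.001, 1.374]
force: [0.5, -0.1, 0.1]
width: 85.4
```

```bash
python3 look.py w2 block_grip block
python3 - <<'E'
import numpy as np,cv2
a=np.load("w1.npz")["im"];b=np.load("w2.npz")["im"]
cv2.imwrite("pics/w12.png",cv2.resize(np.vstack([a,b]),(448,600)) if 0 else np.hstack([cv2.resize(a,(400,300)),cv2.resize(b,(400,300))]))
E
```

```text
{'clock': np.float64(3.383), 'qpos': array([-0.348,  0.591, -0.302,  1.613,  0.205,  0.969, -0.916]), 'eef_pos': array([543.563, 288.626, 242.152]), 'tool_rot': array([3.141e+00, 1.000e-03, 1.374e+00]), 'force': array([ 0.515, -0.096,  0.051])}
block_grip 0.77 [523. 120.] [741.  328.7  42. ]
block_grip 0.75 [128. 233.] [349.9 295.6  42. ]
block 0.81 [500. 115.] [740.9 332.9   0. ]
block 0.73 [149. 227.] [348.7 288.9   0. ]
```

View pics/w12.png

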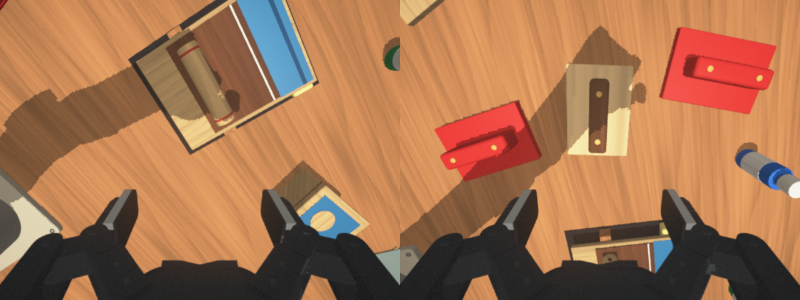

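The right half shows the pale block with its dark grip at about (198,115) in that half, between the two red ones. The left half shows the lid: roller at (205,80), white line at (253,50). Next I'll get metric fits from the depth.

```bash
cat > fit.py <<'E'
import numpy as np,cv2
def cloud(f):
    a=np.load(f);K=a["intrinsics"];T=a["T"];d=a["d"];v,u=np.mgrid[:480,:640]
    p=np.stack([(u-K[0,2])/K[0,0]*d,(v-K[1,2])/K[1,1]*d,d],-1)@T[:3,:3].T+T[:3,3]
    p[d==0]=np.nan; return p,a["im"].astype(int)
def rect(p,n,ref=0):
    q=p[:,:2].astype(np.float32);(c,s,an)=cv2.minAreaRect(q);m=np.median(p,0)
    print(n,len(p),"med",np.round(m,1),"rect c",np.round(c,1),"size",np.round(s,1),"ang",round(an%90,1))
def box(p,x0,x1,y0,y1,z0,z1): return (p[...,0]>x0)&(p[...,0]<x1)&(p[...,1]>y0)&(p[...,1]<y1)&(p[...,2]>z0)&(p[...,2]<z1)
E
python3 - <<'E'
from fit import *
p,im=cloud("w2.npz")
rect(p[box(p,470,620,220,390,55,72)],"grip"); rect(p[box(p,470,620,220,390,11,25)],"board")
p,im=cloud("w1.npz")
L=box(p,560,620,-110,60,25,48)
g=L&(im.min(-1)>150); rect(p[g],"line")
q=p[g];k=np.polyfit(q[:,1],q[:,0],1);print("line x=",k,"yaw deg",-np.degrees(np.arctan(k[0])),"y",q[:,1].min(),q[:,1].max(),q[:,2].std())
r=p[box(p,470,545,-120,60,46,75)]; rect(r,"roller"); k=np.polyfit(r[:,1],r[:,0],1);print(k,-np.degrees(np.arctan(k[0])),np.percentile(r[:,2],99))
lid=p[box(p,420,680,-150,80,25,45)]; rect(lid,"lid")
E
```

```text
grip 3576 med [546.7 311.2  62.6] rect c [545.8 305.9] size [110.  28.] ang 76.8
board 11140 med [552.1 317.9  17.9] rect c [545.7 305.7] size [150.2 105.2] ang 76.8
line 603 med [587.6 -28.2  37. ] rect c [588.  -36.5] size [ 36.8 152.8] ang 10.1
line x= [1.85331727e-02 5.88683871e+02] yaw deg -1.0617510243584587 y -108.67824147323259 41.93295090449928 0.8533779913860456
roller 4807 med [508.7 -22.5  64.6] rect c [508.3 -27.6] size [120.2  30.1] ang 85.5
[7.37529569e-02 5.10435980e+02] -4.218096108577746 67.7360487339553
lid 36907 med [560.1 -24.8  35.8] rect c [544.5 -28.7] size [178.6 220.1] ang 86.7
```

```bash
python3 - <<'E'
from fit import *
p,im=cloud("w1.npz")
L=box(p,570,605,-100,45,30,45)
g=L&(im.min(-1)>150); q=p[g]
for i in range(6):
    k=np.polyfit(q[:,1],q[:,0],1);e=q[:,0]-np.polyval(k,q[:,1]);q=q[abs(e)<max(3,2*e.std())]
print("line",k,-np.degrees(np.arctan(k[0])),len(q),np.round([q[:,1].min(),q[:,1].max()],1),np.round(q.mean(0),1),e.std())
v=box(p,420,680,-150,80,33,41)
s=v&(im.max(-1)<110)&(p[...,0]>525)&(p[...,0]<580);rect(p[s],"veneer")
b=v&(im[...,0]>im[...,2]+40);rect(p[b],"blue")
lid=p[box(p,420,700,-150,80,32,42)];lid=lid[lid[:,1]<60];rect(lid,"lid")
for y in(-90,-60,-30,0,30):
    t=lid[abs(lid[:,1]-y)<2];print(y,np.round(np.percentile(t[:,0],[0.3,99.7]),1))
r=p[box(p,470,545,-120,60,46,75)]
print("roller rect box",cv2.boxPoints(cv2.minAreaRect(r[:,:2].astype(np.float32))))
E
```

```text
line [6.16404236e-02 5.88902239e+02] -3.5272732939920797 561 [-99.6  41.9] [587.4 -25.1  37. ] 0.9009283049963664
veneer 770 med [529.1 -58.5  36.9] rect c [533.5 -20.9] size [132.3  17.1] ang 90.0
blue 9604 med [621.9 -35.5  35.3] rect c [623.5 -34.3] size [148.5  53.5] ang 86.3
lid 36790 med [560.2 -24.8  35.8] rect c [544.6 -28.9] size [160.3 220.2] ang 86.5
-90 [432.2 649.5]
-60 [433.6 651.4]
-30 [435.1 653.2]
0 [437.1 655.7]
30 [439.  620.3]
roller rect box [[488.5963   -86.294785]
 [518.5648   -88.66012 ]
 [528.01886   31.121765]
 [498.05035   33.4871  ]]
```

Block (545.8, 305.8), yaw −13.2°. Lid yaw −3.5°, line middle (586.7, −31.5). Roller (508.3, −27.6), yaw about −4.5°, 78 mm before the line. The fitted sizes match those given (110×28, 150×105, 120×30 and 220×160), so I'll grasp.

Emit:
{"fn": "send_rows", "kwargs": {
  "rows": [
    {"x": 0.1, "y": 0.9, "z": -3, "roll": -1, "claw": 0},
    {"x": 0.22, "y": 1.72, "z": -6, "roll": -1.9, "claw": 0},
    {"x": 0.22, "y": 1.72, "z": -9, "roll": -1.9, "claw": 0},
    {"x": 0.22, "y": 1.72, "z": -12, "roll": -1.9, "claw": 0},
    {"x": 0.22, "y": 1.72, "z": -15, "roll": -1.9, "claw": 0}
  ]
}}

```text
clock: 3.95
eef_pos: [545.5, 303.1, 91.0]
tool_rot: [3.14, 0.002, 1.338]
force: [0.1, 0.7, 0.1]
width: 85.2
```

Emit:
{"fn": "send_rows", "kwargs": {
  "rows": [
    {"x": 0, "y": 0, "z": -2, "roll": 0, "claw": 0},
    {"x": 0, "y": 0, "z": -4, "roll": 0, "claw": 0},
    {"x": 0, "y": 0, "z": -5.2, "roll": 0, "claw": 0},
    {"x": 0, "y": 0, "z": -5.8, "roll": 0, "claw": 0},
    {"x": 0, "y": 0, "z": -5.8, "roll": 0, "claw": 0}
  ]
}}

```text
clock: 4.37
eef_pos: [544.4, 304.5, 33.3]
tool_rot: [-3.141, 0.002, 1.34]
force: [-0.4, -0.7, 0.0]
width: 85.4
```

Emit:
{"fn": "send_rows", "kwargs": {
  "rows": [
    {"x": 0, "y": 0, "z": 0, "roll": 0, "claw": 1},
    {"x": 0, "y": 0, "z": 0, "roll": 0, "claw": 1},
    {"x": 0, "y": 0, "z": 0, "roll": 0, "claw": 1},
    {"x": 0, "y": 0, "z": 0, "roll": 0, "claw": 1},
    {"x": 0, "y": 0, "z": 0, "roll": 0, "claw": 1}
  ]
}}

```text
clock: 4.78
eef_pos: [545.0, 306.9, 35.4]
tool_rot: [3.14, -0.001, 1.342]
force: [2.7, 0.2, 0.1]
width: 27.6
```

Emit:
{"fn": "send_rows", "kwargs": {
  "rows": [
    {"x": 0, "y": 0, "z": 0, "roll": 0, "claw": 1},
    {"x": 0, "y": 0, "z": 0, "roll": 0, "claw": 1},
    {"x": 0, "y": 0, "z": 0, "roll": 0, "claw": 1},
    {"x": 0, "y": 0, "z": 0, "roll": 0, "claw": 1},
    {"x": 0, "y": 0, "z": 0, "roll": 0, "claw": 1}
  ]
}}

```text
clock: 5.2
eef_pos: [545.0, 307.0, 35.3]
tool_rot: [3.14, -0.001, 1.342]
force: [0.4, -0.4, 6.4]
width: 27.4
```

Emit:
{"fn": "send_rows", "kwargs": {
  "rows": [
    {"x": 0, "y": 0, "z": 1, "roll": 0, "claw": 1},
    {"x": 0, "y": 0, "z": 3, "roll": 0, "claw": 1},
    {"x": 0, "y": 0, "z": 6, "roll": 0, "claw": 1},
    {"x": 0, "y": 0, "z": 8, "roll": 0, "claw": 1},
    {"x": 0, "y": 0, "z": 9, "roll": 0, "claw": 1}
  ]
}}

```text
clock: 5.62
eef_pos: [545.4, 307.4, 127.3]
tool_rot: [3.139, -0.003, 1.342]
force: [0.5, -0.4, -2.6]
width: 27.4
```

Emit:
{"fn": "send_rows", "kwargs": {
  "rows": [
    {"x": -0.7, "y": -3.3, "z": 0, "roll": 1, "claw": 1},
    {"x": -1.4, "y": -6.6, "z": 0, "roll": 2, "claw": 1},
    {"x": -2.2, "y": -9.9, "z": 0, "roll": 3, "claw": 1},
    {"x": -3, "y": -13.2, "z": 0, "roll": 4, "claw": 1},
    {"x": -3.8, "y": -16.5, "z": 0, "roll": 5, "claw": 1}
  ]
}}

```text
clock: 6.03
eef_pos: [505.1, 139.9, 124.0]
tool_rot: [-3.14, 0.001, 1.431]
force: [0.4, -0.5, -1.1]
width: 27.4
```

Emit:
{"fn": "send_rows", "kwargs": {
  "rows": [
    {"x": -0.8, "y": -3.8, "z": 0, "roll": 1, "claw": 1},
    {"x": -1.6, "y": -7.6, "z": 0, "roll": 2, "claw": 1},
    {"x": -2.4, "y": -11.4, "z": 0, "roll": 3, "claw": 1},
    {"x": -3.2, "y": -14.6, "z": 0, "roll": 3.7, "claw": 1},
    {"x": -3.8, "y": -16.7, "z": 0, "roll": 3.7, "claw": 1}
  ]
}}

```text
clock: 6.45
eef_pos: [466.2, -29.6, 123.9]
tool_rot: [-3.139, 0.002, 1.491]
force: [1.2, -0.2, -2.3]
width: 27.2
```

Emit:
{"fn": "send_rows", "kwargs": {
  "rows": [
    {"x": 0, "y": 0, "z": -0.5, "roll": 0, "claw": 1},
    {"x": 0, "y": 0, "z": -1, "roll": 0, "claw": 1},
    {"x": 0, "y": 0, "z": -1, "roll": 0, "claw": 1},
    {"x": 0, "y": 0, "z": -1, "roll": 0, "claw": 1},
    {"x": 0, "y": 0, "z": -1, "roll": 0, "claw": 1}
  ]
}}

```text
clock: 6.87
eef_pos: [468.7, -23.8, 114.2]
tool_rot: [3.142, -0.001, 1.497]
force: [0.5, 0.2, -2.4]
width: 27.5
```

```bash
python3 - <<'E'
from h import *
F=[]
im,d=ctrl.get_image("side");cv2.imwrite("pics/s2.png",cv2.resize(im[130:350,220:480],None,fx=3,fy=2.7))
for i in range(6): s=ctrl.read_state();F.append(np.r_[s["force"],s["torque"]]); ctrl.get_image("top") if i<5 else 0
print(s["clock"],s["eef_pos"],s["tool_rot"]);print(np.round(F,2));print(np.mean(F,0))
E
```

```text
7.1667 [468.49480498 -25.04007002 114.41849323] [ 3.14134629e+00 -8.50289025e-05  1.49466761e+00]
[[-0.09 -0.63 -2.52 -0.01  0.03  0.01]
 [ 0.76  0.83 -2.04  0.02  0.06  0.04]
 [ 0.37 -0.12 -3.3  -0.06 -0.01 -0.01]
 [-0.12 -0.23 -2.15  0.02  0.02  0.02]
 [-0.53  0.2  -1.86 -0.03  0.04 -0.01]
 [-0.32 -0.15 -2.99 -0.02 -0.   -0.07]]
[ 1.15866462e-02 -1.67439187e-02 -2.47571156e+00 -1.39394677e-02
  2.31173340e-02 -2.18865317e-03]
```

View pics/s2.png

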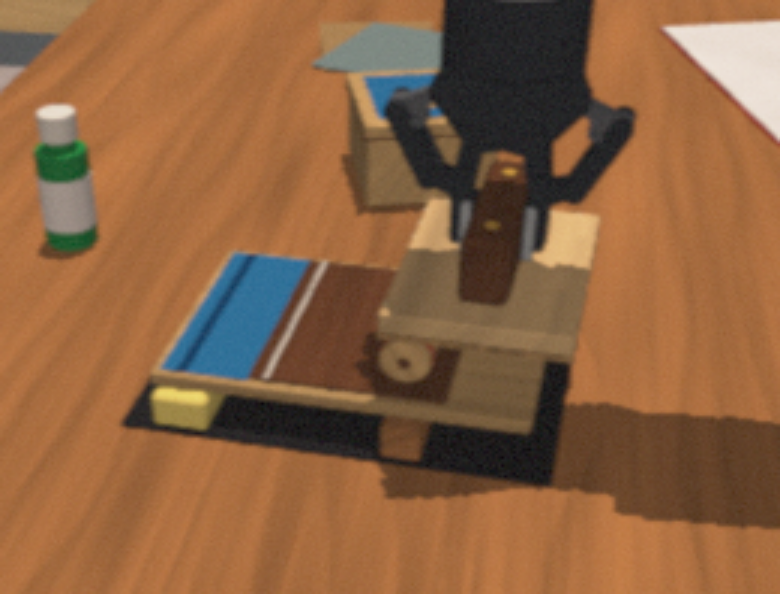

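The picture shows the block level above the roller, front edge over the roller end at (405,360) and square to the lid. Free baseline Fz ≈ −2.5 N, so 12 N on the roller reads about +9.5. I'll lower it gently.

Emit:
{"fn": "send_rows", "kwargs": {
  "rows": [
    {"x": 0, "y": 0, "z": -0.3, "roll": 0, "claw": 1},
    {"x": 0, "y": 0, "z": -0.6, "roll": 0, "claw": 1},
    {"x": 0, "y": 0, "z": -0.9, "roll": 0, "claw": 1},
    {"x": 0, "y": 0, "z": -1.0, "roll": 0, "claw": 1},
    {"x": 0, "y": 0, "z": -1.0, "roll": 0, "claw": 1}
  ]
}}

```text
clock: 7.58
eef_pos: [468.1, -25.4, 103.9]
tool_rot: [-3.141, 0.0, 1.494]
force: [1.0, 0.3, -2.8]
width: 27.4
```

Emit:
{"fn": "send_rows", "kwargs": {
  "rows": [
    {"x": 0, "y": 0, "z": -0.05, "roll": 0, "claw": 1},
    {"x": 0, "y": 0, "z": -0.1, "roll": 0, "claw": 1},
    {"x": 0, "y": 0, "z": -0.1, "roll": 0, "claw": 1}
  ]
}}

```text
clock: 7.83
eef_pos: [468.4, -25.4, 103.3]
tool_rot: [3.142, -0.0, 1.494]
force: [-0.9, -0.6, -2.3]
width: 27.5
```

Emit:
{"fn": "send_rows", "kwargs": {
  "rows": [
    {"x": 0, "y": 0, "z": -0.05, "roll": 0, "claw": 1},
    {"x": 0, "y": 0, "z": -0.05, "roll": 0, "claw": 1}
  ]
}}

```text
clock: 8.0
eef_pos: [468.4, -25.4, 102.8]
tool_rot: [3.142, -0.0, 1.494]
force: [-0.1, 0.2, -2.9]
width: 27.4
```

Emit:
{"fn": "send_rows", "kwargs": {
  "rows": [
    {"x": 0, "y": 0, "z": -0.05, "roll": 0, "claw": 1},
    {"x": 0, "y": 0, "z": -0.05, "roll": 0, "claw": 1},
    {"x": 0, "y": 0, "z": -0.05, "roll": 0, "claw": 1}
  ]
}}

```text
clock: 8.25
eef_pos: [468.4, -25.4, 102.3]
tool_rot: [3.142, -0.0, 1.494]
force: [-0.2, -0.2, -2.7]
width: 27.9
```

Emit:
{"fn": "send_rows", "kwargs": {
  "rows": [
    {"x": 0, "y": 0, "z": -0.03, "roll": 0, "claw": 1},
    {"x": 0, "y": 0, "z": -0.03, "roll": 0, "claw": 1},
    {"x": 0, "y": 0, "z": -0.03, "roll": 0, "claw": 1}
  ]
}}

```text
clock: 8.5
eef_pos: [468.7, -25.4, 102.2]
tool_rot: [3.141, -0.0, 1.494]
force: [0.1, -0.6, 0.6]
width: 27.2
```

Contact: about 3 N for 0.1–0.3 mm. I'll add load in small steps.

Emit:
{"fn": "send_rows", "kwargs": {
  "rows": [
    {"x": 0, "y": 0, "z": -0.03, "roll": 0, "claw": 1},
    {"x": 0, "y": 0, "z": -0.03, "roll": 0, "claw": 1},
    {"x": 0, "y": 0, "z": -0.03, "roll": 0, "claw": 1}
  ]
}}

```text
clock: 8.75
eef_pos: [469.0, -25.4, 102.1]
tool_rot: [3.14, -0.0, 1.494]
force: [-0.9, -0.2, 5.2]
width: 27.5
```

Emit:
{"fn": "send_rows", "kwargs": {
  "rows": [
    {"x": 0, "y": 0, "z": -0.02, "roll": 0, "claw": 1},
    {"x": 0, "y": 0, "z": -0.02, "roll": 0, "claw": 1},
    {"x": 0, "y": 0, "z": -0.02, "roll": 0, "claw": 1}
  ]
}}

```text
clock: 9.0
eef_pos: [469.2, -25.5, 102.1]
tool_rot: [3.14, -0.0, 1.494]
force: [0.2, -1.2, 6.2]
width: 27.6
```

Emit:
{"fn": "send_rows", "kwargs": {
  "rows": [
    {"x": 0, "y": 0, "z": -0.03, "roll": 0, "claw": 1},
    {"x": 0, "y": 0, "z": -0.03, "roll": 0, "claw": 1},
    {"x": 0, "y": 0, "z": -0.03, "roll": 0, "claw": 1}
  ]
}}

```text
clock: 9.25
eef_pos: [469.5, -25.5, 102.0]
tool_rot: [3.139, -0.0, 1.494]
force: [-1.3, -1.5, 8.2]
width: 27.3
```

Emit:
{"fn": "send_rows", "kwargs": {
  "rows": [
    {"x": 0.1, "y": -0.01, "z": 0, "roll": 0, "claw": 1},
    {"x": 0.3, "y": -0.02, "z": 0, "roll": 0, "claw": 1},
    {"x": 0.5, "y": -0.04, "z": 0, "roll": 0.05, "claw": 1},
    {"x": 0.6, "y": -0.04, "z": 0, "roll": 0.1, "claw": 1}
  ]
}}

```text
clock: 9.58
eef_pos: [475.6, -26.0, 102.0]
tool_rot: [3.139, 0.0, 1.495]
force: [-0.1, -0.5, 9.2]
width: 27.3
```

Emit:
{"fn": "send_rows", "kwargs": {
  "rows": [
    {"x": 0.2, "y": -0.01, "z": 0, "roll": 0, "claw": 1},
    {"x": 0.4, "y": -0.03, "z": 0, "roll": 0, "claw": 1},
    {"x": 0.6, "y": -0.04, "z": 0, "roll": 0.05, "claw": 1},
    {"x": 0.8, "y": -0.06, "z": 0, "roll": 0.1, "claw": 1},
    {"x": 1.0, "y": -0.07, "z": 0, "roll": 0.13, "claw": 1}
  ]
}}

```text
clock: 10.0
eef_pos: [485.5, -26.8, 102.1]
tool_rot: [3.139, 0.0, 1.497]
force: [-0.5, -1.7, 8.7]
width: 27.5
```

Emit:
{"fn": "send_rows", "kwargs": {
  "rows": [
    {"x": 0.2, "y": -0.01, "z": 0, "roll": 0, "claw": 1},
    {"x": 0.4, "y": -0.03, "z": -0.01, "roll": 0, "claw": 1},
    {"x": 0.6, "y": -0.04, "z": -0.01, "roll": 0.05, "claw": 1},
    {"x": 0.8, "y": -0.06, "z": -0.02, "roll": 0.1, "claw": 1},
    {"x": 1.0, "y": -0.07, "z": -0.02, "roll": 0.13, "claw": 1}
  ]
}}

```text
clock: 10.42
eef_pos: [495.5, -27.6, 101.9]
tool_rot: [3.139, 0.0, 1.499]
force: [-0.7, -1.0, 9.9]
width: 27.2
```

Emit:
{"fn": "send_rows", "kwargs": {
  "rows": [
    {"x": 0.2, "y": -0.01, "z": 0, "roll": 0, "claw": 1},
    {"x": 0.4, "y": -0.03, "z": -0.01, "roll": 0, "claw": 1},
    {"x": 0.6, "y": -0.04, "z": -0.01, "roll": 0.05, "claw": 1},
    {"x": 0.8, "y": -0.06, "z": -0.01, "roll": 0.1, "claw": 1},
    {"x": 1.0, "y": -0.07, "z": -0.02, "roll": 0.13, "claw": 1}
  ]
}}

```text
clock: 10.83
eef_pos: [505.5, -28.3, 101.8]
tool_rot: [3.139, 0.0, 1.501]
force: [0.4, -2.2, 9.8]
width: 27.6
```

Emit:
{"fn": "send_rows", "kwargs": {
  "rows": [
    {"x": 0.2, "y": -0.01, "z": -0.01, "roll": 0, "claw": 1},
    {"x": 0.4, "y": -0.03, "z": -0.01, "roll": 0, "claw": 1},
    {"x": 0.6, "y": -0.04, "z": -0.02, "roll": 0.05, "claw": 1},
    {"x": 0.8, "y": -0.06, "z": -0.02, "roll": 0.1, "claw": 1},
    {"x": 1.0, "y": -0.07, "z": -0.03, "roll": 0.13, "claw": 1}
  ]
}}

```text
clock: 11.25
eef_pos: [515.5, -29.1, 101.5]
tool_rot: [3.139, 0.0, 1.503]
force: [0.4, -1.4, 10.3]
width: 27.4
```

Emit:
{"fn": "send_rows", "kwargs": {
  "rows": [
    {"x": 0.2, "y": -0.01, "z": 0, "roll": 0, "claw": 1},
    {"x": 0.4, "y": -0.03, "z": -0.01, "roll": 0, "claw": 1},
    {"x": 0.6, "y": -0.04, "z": -0.01, "roll": 0.05, "claw": 1},
    {"x": 0.8, "y": -0.06, "z": -0.02, "roll": 0.1, "claw": 1},
    {"x": 1.0, "y": -0.07, "z": -0.03, "roll": 0.13, "claw": 1}
  ]
}}

```text
clock: 11.67
eef_pos: [525.5, -29.9, 101.2]
tool_rot: [3.139, 0.001, 1.506]
force: [-0.4, -1.2, 9.8]
width: 27.1
```

Emit:
{"fn": "send_rows", "kwargs": {
  "rows": [
    {"x": 0.2, "y": -0.01, "z": -0.01, "roll": 0, "claw": 1},
    {"x": 0.4, "y": -0.03, "z": -0.01, "roll": 0, "claw": 1},
    {"x": 0.6, "y": -0.04, "z": -0.02, "roll": 0.05, "claw": 1},
    {"x": 0.8, "y": -0.06, "z": -0.03, "roll": 0.1, "claw": 1},
    {"x": 1.0, "y": -0.07, "z": -0.04, "roll": 0.13, "claw": 1}
  ]
}}

```text
clock: 12.08
eef_pos: [535.4, -30.6, 100.9]
tool_rot: [3.139, 0.001, 1.508]
force: [-0.9, -1.9, 10.2]
width: 27.1
```

Emit:
{"fn": "send_rows", "kwargs": {
  "rows": [
    {"x": 0.2, "y": -0.01, "z": -0.01, "roll": 0, "claw": 1},
    {"x": 0.4, "y": -0.03, "z": -0.01, "roll": 0, "claw": 1},
    {"x": 0.6, "y": -0.04, "z": -0.02, "roll": 0.05, "claw": 1},
    {"x": 0.8, "y": -0.06, "z": -0.03, "roll": 0.1, "claw": 1},
    {"x": 1.0, "y": -0.07, "z": -0.04, "roll": 0.13, "claw": 1}
  ]
}}

```text
clock: 12.5
eef_pos: [545.3, -31.4, 100.4]
tool_rot: [3.14, 0.001, 1.51]
force: [-0.1, -2.1, 10.1]
width: 27.2
```

Emit:
{"fn": "send_rows", "kwargs": {
  "rows": [
    {"x": 0.2, "y": -0.01, "z": -0.01, "roll": 0, "claw": 1},
    {"x": 0.4, "y": -0.03, "z": -0.02, "roll": 0, "claw": 1},
    {"x": 0.6, "y": -0.04, "z": -0.03, "roll": 0.05, "claw": 1},
    {"x": 0.8, "y": -0.06, "z": -0.04, "roll": 0.1, "claw": 1},
    {"x": 1.0, "y": -0.07, "z": -0.05, "roll": 0.13, "claw": 1}
  ]
}}

```text
clock: 12.92
eef_pos: [555.3, -32.1, 99.9]
tool_rot: [3.14, 0.001, 1.513]
force: [-0.3, -2.0, 9.8]
width: 27.4
```

Emit:
{"fn": "send_rows", "kwargs": {
  "rows": [
    {"x": 0.2, "y": -0.01, "z": -0.01, "roll": 0, "claw": 1},
    {"x": 0.4, "y": -0.03, "z": -0.02, "roll": 0, "claw": 1},
    {"x": 0.6, "y": -0.04, "z": -0.03, "roll": 0.05, "claw": 1},
    {"x": 0.8, "y": -0.06, "z": -0.05, "roll": 0.1, "claw": 1},
    {"x": 1.0, "y": -0.07, "z": -0.06, "roll": 0.13, "claw": 1}
  ]
}}

```text
clock: 13.33
eef_pos: [565.3, -32.8, 99.4]
tool_rot: [3.14, 0.001, 1.515]
force: [-0.4, -2.0, 9.8]
width: 27.2
```

Emit:
{"fn": "send_rows", "kwargs": {
  "rows": [
    {"x": 0.2, "y": -0.01, "z": -0.01, "roll": 0, "claw": 1},
    {"x": 0.4, "y": -0.02, "z": -0.02, "roll": 0, "claw": 1},
    {"x": 0.6, "y": -0.04, "z": -0.03, "roll": 0.05, "claw": 1},
    {"x": 0.8, "y": -0.05, "z": -0.05, "roll": 0.1, "claw": 1},
    {"x": 1.0, "y": -0.06, "z": -0.06, "roll": 0.13, "claw": 1}
  ]
}}

```text
clock: 13.75
eef_pos: [575.2, -33.5, 98.8]
tool_rot: [3.14, 0.001, 1.517]
force: [0.1, -2.2, 10.0]
width: 27.1
```

Emit:
{"fn": "send_rows", "kwargs": {
  "rows": [
    {"x": 0.2, "y": -0.01, "z": -0.01, "roll": 0, "claw": 1},
    {"x": 0.4, "y": -0.02, "z": -0.03, "roll": 0, "claw": 1},
    {"x": 0.6, "y": -0.04, "z": -0.04, "roll": 0.05, "claw": 1},
    {"x": 0.8, "y": -0.05, "z": -0.05, "roll": 0.1, "claw": 1},
    {"x": 1.0, "y": -0.06, "z": -0.07, "roll": 0.13, "claw": 1}
  ]
}}

```text
clock: 14.17
eef_pos: [585.2, -34.2, 98.1]
tool_rot: [3.14, 0.001, 1.519]
force: [0.6, -2.3, 9.4]
width: 27.6
```

```bash
python3 - <<'E'
from h import *
from fit import *
im,d=ctrl.get_image("side");c=ctrl.get_calibration("side");np.savez("s3.npz",d=d,im=im,**c)
cv2.imwrite("pics/s3.png",cv2.resize(im[180:320,240:440],None,fx=4,fy=4))
for r in ctrl.place_of("side","roller")[:2]:
    print(r["confidence"],r["uv"],w("side",r["uv"],48))
p,_=cloud("s3.npz")
for n,z0,z1,lo in(("end",40,58,25),):
    q=p[box(p,480,640,15,60,z0,z1)];rect(q,n)
s=ctrl.read_state();print(s["eef_pos"],s["force"],s["tool_rot"])
E
```

```text
end 100 med [570.4  29.3  46.5] rect c [570.1  29. ] size [29.2  8.4] ang 7.3
[585.66883658 -34.19764608  98.11472625] [ 1.70665283 -1.92105228  9.42528196] [3.13914159e+00 9.20948705e-04 1.51942395e+00]
```

View pics/s3.png

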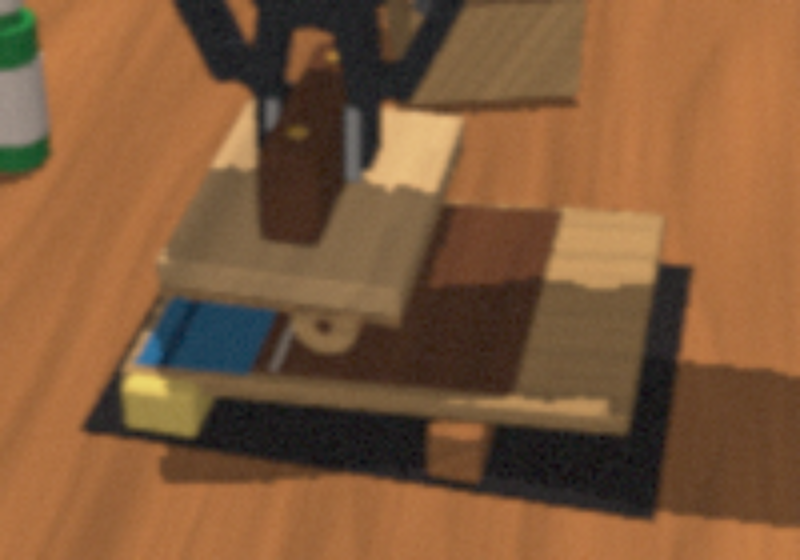

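The picture shows the roller end at (327,330), just short of the line at (285,340), and the block level. Depth puts the roller end at x = 570.1, as no-slip rolling predicts. About 40 mm of block travel is left.

Emit:
{"fn": "send_rows", "kwargs": {
  "rows": [
    {"x": 0.2, "y": -0.01, "z": -0.01, "roll": 0, "claw": 1},
    {"x": 0.4, "y": -0.02, "z": -0.03, "roll": 0, "claw": 1},
    {"x": 0.6, "y": -0.04, "z": -0.05, "roll": 0.05, "claw": 1},
    {"x": 0.8, "y": -0.05, "z": -0.06, "roll": 0.1, "claw": 1},
    {"x": 1.0, "y": -0.06, "z": -0.08, "roll": 0.13, "claw": 1}
  ]
}}

```text
clock: 14.68
eef_pos: [595.2, -34.8, 97.3]
tool_rot: [3.14, 0.001, 1.522]
force: [0.6, -1.9, 9.8]
width: 27.1
```

Emit:
{"fn": "send_rows", "kwargs": {
  "rows": [
    {"x": 0.2, "y": -0.01, "z": -0.02, "roll": 0, "claw": 1},
    {"x": 0.4, "y": -0.02, "z": -0.03, "roll": 0, "claw": 1},
    {"x": 0.6, "y": -0.04, "z": -0.05, "roll": 0.05, "claw": 1},
    {"x": 0.8, "y": -0.05, "z": -0.06, "roll": 0.1, "claw": 1},
    {"x": 1.0, "y": -0.06, "z": -0.08, "roll": 0.13, "claw": 1}
  ]
}}

```text
clock: 15.1
eef_pos: [605.1, -35.5, 96.5]
tool_rot: [3.14, 0.001, 1.524]
force: [-0.0, -1.5, 9.0]
width: 27.7
```

Emit:
{"fn": "send_rows", "kwargs": {
  "rows": [
    {"x": 0.2, "y": -0.01, "z": -0.02, "roll": 0, "claw": 1},
    {"x": 0.4, "y": -0.02, "z": -0.04, "roll": 0, "claw": 1},
    {"x": 0.6, "y": -0.04, "z": -0.06, "roll": 0.05, "claw": 1},
    {"x": 0.8, "y": -0.05, "z": -0.08, "roll": 0.1, "claw": 1},
    {"x": 1.0, "y": -0.06, "z": -0.1, "roll": 0.13, "claw": 1}
  ]
}}

```text
clock: 15.52
eef_pos: [615.1, -36.1, 95.5]
tool_rot: [3.14, 0.001, 1.526]
force: [-0.4, -1.3, 9.4]
width: 27.4
```

Emit:
{"fn": "send_rows", "kwargs": {
  "rows": [
    {"x": 0.2, "y": -0.01, "z": -0.02, "roll": 0, "claw": 1},
    {"x": 0.4, "y": -0.02, "z": -0.04, "roll": 0, "claw": 1},
    {"x": 0.6, "y": -0.04, "z": -0.06, "roll": 0.05, "claw": 1},
    {"x": 0.8, "y": -0.05, "z": -0.08, "roll": 0.1, "claw": 1},
    {"x": 0.9, "y": -0.06, "z": -0.1, "roll": 0.13, "claw": 1}
  ]
}}

```text
clock: 15.93
eef_pos: [624.3, -36.7, 94.6]
tool_rot: [3.14, 0.001, 1.529]
force: [-0.2, -1.4, 9.3]
width: 27.0
```

```bash
python3 - <<'E'
from h import *
from fit import *
im,d=ctrl.get_image("side");c=ctrl.get_calibration("side");np.savez("s4.npz",d=d,im=im,**c)
cv2.imwrite("pics/s4.png",cv2.resize(im[200:300,240:380],None,fx=5,fy=5))
p,_=cloud("s4.npz")
q=p[box(p,480,680,15,60,38,55)&(c["intrinsics"][0][0]>0)];rect(q,"end")
s=ctrl.read_state();print(s["eef_pos"],s["force"],s["tool_rot"])
E
```

```text
end 178 med [576.2  27.8  39.7] rect c [539.1  23.9] size [ 36.6 125.2] ang 78.2
[624.44860426 -36.7331969   94.57234889] [ 0.68762544 -1.7119537   8.91530781] [3.13971256e+00 1.15439454e-03 1.52850104e+00]
```

View pics/s4.png

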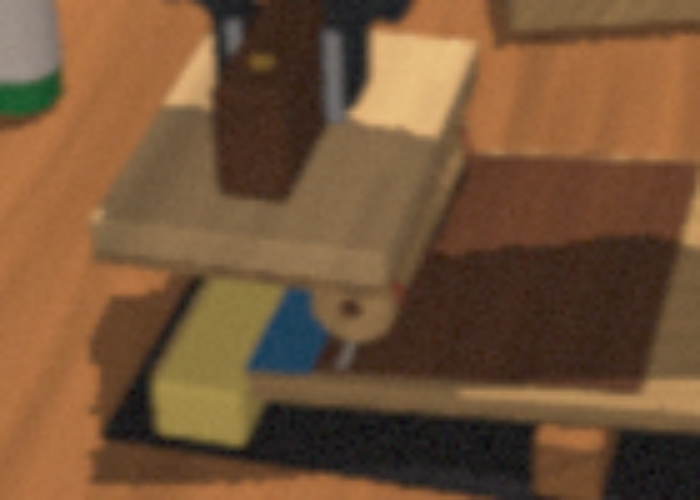

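```bash
python3 - <<'E'
from h import *
from fit import *
p,im=cloud("s4.npz")
q=p[box(p,560,610,20,40,33,60)&(im[...,2]>im[...,0]+15)&(im[...,2]>75)];rect(q,"end")
print("end centre",w("side",(310,261.6),44.5))
for u,v in((309.2,271),): print("line near",w("side",(u,v),30.5), "expect x", 586.8+0.0616*(w("side",(u,v),30.5)[1]+31.5))
E
```

```text
end 124 med [588.8  27.7  42.7] rect c [591.6  31.7] size [35.4 16.5] ang 10.0
end centre [589.98681364  29.36178016  44.5       ]
line near [589.99335755  37.77390887  30.5       ] expect x 591.0672727864554
```

Roller and line coincide to within about 0.5 mm at the near end (590.0 against 589.5–590.5). Now I'll lift straight up.

Emit:
{"fn": "send_rows", "kwargs": {
  "rows": [
    {"x": 0, "y": 0, "z": 0.2, "roll": 0, "claw": 1},
    {"x": 0, "y": 0, "z": 0.5, "roll": 0, "claw": 1},
    {"x": 0, "y": 0, "z": 0.8, "roll": 0, "claw": 1},
    {"x": 0, "y": 0, "z": 1.2, "roll": 0, "claw": 1},
    {"x": 0, "y": 0, "z": 1.7, "roll": 0, "claw": 1}
  ]
}}

```text
clock: 16.4
eef_pos: [622.4, -35.2, 109.8]
tool_rot: [-3.139, -0.001, 1.53]
force: [-0.0, -0.6, -2.8]
width: 27.1
```

Emit:
{"fn": "send_rows", "kwargs": {
  "rows": [
    {"x": 0, "y": 0, "z": 0.7, "roll": 0, "claw": 1},
    {"x": 0, "y": 0, "z": 1.7, "roll": 0, "claw": 1},
    {"x": 0, "y": 0, "z": 2.9, "roll": 0, "claw": 1},
    {"x": 0, "y": 0, "z": 3.8, "roll": 0, "claw": 1},
    {"x": 0, "y": 0, "z": 4, "roll": 0, "claw": 1}
  ]
}}

```text
clock: 16.82
eef_pos: [624.8, -35.5, 153.0]
tool_rot: [3.138, -0.0, 1.53]
force: [0.4, -0.8, -1.7]
width: 27.5
```

Emit:
{"fn": "send_rows", "kwargs": {
  "rows": [
    {"x": -0.7, "y": 3, "z": 0, "roll": -1, "claw": 1},
    {"x": -1.5, "y": 6.5, "z": 0, "roll": -2, "claw": 1},
    {"x": -2.3, "y": 10, "z": 0, "roll": -3, "claw": 1},
    {"x": -3.1, "y": 13.5, "z": 0, "roll": -4, "claw": 1},
    {"x": -3.9, "y": 17, "z": 0, "roll": -5, "claw": 1}
  ]
}}

```text
clock: 17.23
eef_pos: [583.9, 135.8, 150.8]
tool_rot: [3.141, -0.0, 1.441]
force: [1.1, 0.2, -2.4]
width: 27.5
```

Emit:
{"fn": "send_rows", "kwargs": {
  "rows": [
    {"x": -0.9, "y": 3.5, "z": 0, "roll": -1.5, "claw": 1},
    {"x": -1.8, "y": 7, "z": 0, "roll": -3, "claw": 1},
    {"x": -2.7, "y": 11, "z": 0, "roll": -4.5, "claw": 1},
    {"x": -3.5, "y": 14.5, "z": 0, "roll": -5.7, "claw": 1},
    {"x": -4, "y": 17, "z": 0, "roll": -5.7, "claw": 1}
  ]
}}

```text
clock: 17.65
eef_pos: [542.3, 309.4, 151.0]
tool_rot: [-3.141, -0.003, 1.346]
force: [-0.3, 0.4, -2.6]
width: 27.5
```

```bash
python3 - <<'E'
from h import *
from fit import *
im,d=ctrl.get_image("top");c=ctrl.get_calibration("top");np.savez("t5.npz",d=d,im=im,**c)
p,im=cloud("t5.npz")
r=p[box(p,480,680,-120,60,48,75)];rect(r,"roller")
lid=p[box(p,420,700,-130,70,30,42)];rect(lid,"lid")
s=ctrl.read_state();print(s["clock"],s["eef_pos"],s["tool_rot"],s["force"])
cv2.imwrite("pics/t5.png",cv2.resize(im[100:360,120:520].astype(np.uint8),None,fx=2,fy=2))
E
```

```text
roller 818 med [582.3 -30.4  64.8] rect c [584.3 -31.3] size [119.7  29.6] ang 85.8
lid 6943 med [530.1 -25.5  36.3] rect c [544.1 -26.8] size [160.2 220.1] ang 86.5
17.7 [540.51557384 315.86699527 151.28499086] [-3.13908887 -0.00869602  1.35274756] [ 0.07411237  7.18144501 -1.4372025 ]
```

View pics/t5.png

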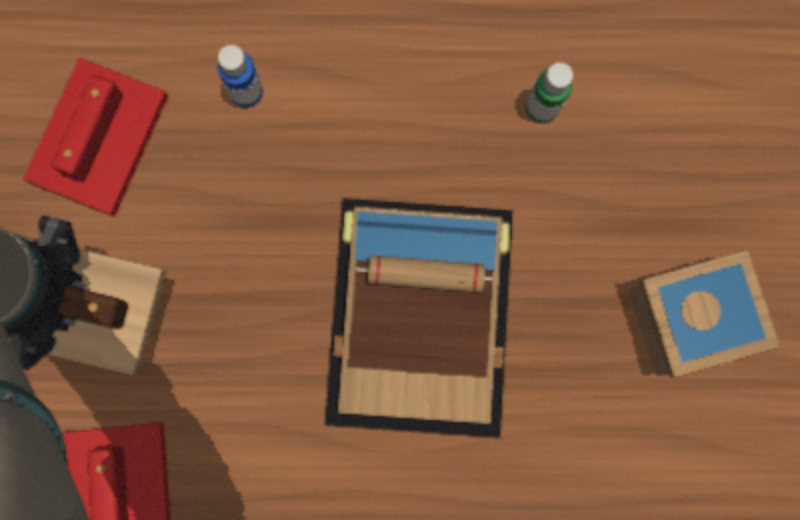

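The roller lies on the line: the line stubs show at (362,268) and (490,278), with the roller ends level with them. Box and bottles are untouched. Next I set the block down.

Emit:
{"fn": "send_rows", "kwargs": {
  "rows": [
    {"x": 0, "y": 0, "z": 0, "roll": 0, "claw": 1},
    {"x": 0, "y": 0, "z": -2, "roll": 0, "claw": 1},
    {"x": 0, "y": 0, "z": -5, "roll": 0, "claw": 1},
    {"x": 0, "y": 0, "z": -8, "roll": 0, "claw": 1},
    {"x": 0, "y": 0, "z": -10, "roll": 0, "claw": 1}
  ]
}}

```text
clock: 18.12
eef_pos: [544.0, 301.7, 48.2]
tool_rot: [-3.14, 0.003, 1.341]
force: [-0.9, -0.3, -2.3]
width: 27.2
```

Emit:
{"fn": "send_rows", "kwargs": {
  "rows": [
    {"x": 0, "y": 0, "z": -0.6, "roll": 0, "claw": 1},
    {"x": 0, "y": 0, "z": -1.0, "roll": 0, "claw": 1},
    {"x": 0, "y": 0, "z": -1.3, "roll": 0, "claw": 1},
    {"x": 0, "y": 0, "z": -1.4, "roll": 0, "claw": 1},
    {"x": 0, "y": 0, "z": -1.4, "roll": 0, "claw": 1}
  ]
}}

```text
clock: 18.53
eef_pos: [545.2, 304.6, 37.6]
tool_rot: [3.14, -0.001, 1.343]
force: [0.5, -1.0, -2.9]
width: 27.2
```

Emit:
{"fn": "send_rows", "kwargs": {
  "rows": [
    {"x": 0, "y": 0, "z": -0.1, "roll": 0, "claw": 1},
    {"x": 0, "y": 0, "z": -0.2, "roll": 0, "claw": 1},
    {"x": 0, "y": 0, "z": -0.25, "roll": 0, "claw": 1},
    {"x": 0, "y": 0, "z": -0.25, "roll": 0, "claw": 1}
  ]
}}

```text
clock: 18.87
eef_pos: [545.0, 304.7, 35.3]
tool_rot: [3.14, -0.001, 1.343]
force: [-1.2, -1.0, 4.9]
width: 27.5
```

Emit:
{"fn": "send_rows", "kwargs": {
  "rows": [
    {"x": 0, "y": 0, "z": 0, "roll": 0, "claw": 0},
    {"x": 0, "y": 0, "z": 0, "roll": 0, "claw": 0},
    {"x": 0, "y": 0, "z": 0, "roll": 0, "claw": 0},
    {"x": 0, "y": 0, "z": 0, "roll": 0, "claw": 0},
    {"x": 0, "y": 0, "z": 0, "roll": 0, "claw": 0}
  ]
}}

```text
clock: 19.28
eef_pos: [544.4, 304.3, 33.9]
tool_rot: [3.142, -0.0, 1.343]
force: [0.1, 0.8, -0.3]
width: 84.8
```

Emit:
{"fn": "send_rows", "kwargs": {
  "rows": [
    {"x": 0, "y": 0, "z": 0, "roll": 0, "claw": 0},
    {"x": 0, "y": 0, "z": 1, "roll": 0, "claw": 0},
    {"x": 0, "y": 0, "z": 3, "roll": 0, "claw": 0},
    {"x": 0, "y": 0, "z": 6, "roll": 0, "claw": 0},
    {"x": 0, "y": 0, "z": 9, "roll": 0, "claw": 0}
  ]
}}

```text
clock: 19.7
eef_pos: [543.7, 304.0, 124.8]
tool_rot: [-3.14, 0.001, 1.343]
force: [-0.1, 0.2, 0.9]
width: 85.5
```

Emit:
{"fn": "send_rows", "kwargs": {
  "rows": [
    {"x": 0, "y": 0, "z": 3, "roll": 0, "claw": 0},
    {"x": 0, "y": 0, "z": 6, "roll": 0, "claw": 0},
    {"x": 0, "y": 0, "z": 9, "roll": 0, "claw": 0},
    {"x": 0, "y": 0, "z": 11, "roll": 0, "claw": 0},
    {"x": 0, "y": 0, "z": 12, "roll": 0, "claw": 0}
  ]
}}

```text
clock: 20.12
eef_pos: [545.5, 305.3, 248.1]
tool_rot: [3.137, -0.004, 1.343]
force: [0.1, 0.2, 0.0]
width: 85.3
```

Emit:
{"fn": "send_rows", "kwargs": {
  "rows": [
    {"x": -1, "y": -3.4, "z": 0, "roll": -2, "claw": 0},
    {"x": -2, "y": -7, "z": 0, "roll": -4, "claw": 0},
    {"x": -3, "y": -10.6, "z": 0, "roll": -6, "claw": 0},
    {"x": -4, "y": -14, "z": 0, "roll": -8, "claw": 0},
    {"x": -5, "y": -17, "z": 0, "roll": -10, "claw": 0}
  ]
}}

```text
clock: 20.53
eef_pos: [493.1, 131.6, 243.5]
tool_rot: [-3.141, 0.002, 1.166]
force: [0.6, -0.6, -0.4]
width: 85.8
```

Emit:
{"fn": "send_rows", "kwargs": {
  "rows": [
    {"x": -0.5, "y": -3.4, "z": 0, "roll": -2, "claw": 0},
    {"x": -1, "y": -7, "z": 0, "roll": -4, "claw": 0},
    {"x": -1.5, "y": -10.6, "z": 0, "roll": -6, "claw": 0},
    {"x": -2, "y": -13, "z": 0, "roll": -8, "claw": 0},
    {"x": -2, "y": -14, "z": 0, "roll": -9, "claw": 0}
  ]
}}

```text
clock: 20.95
eef_pos: [472.4, -10.2, 243.5]
tool_rot: [-3.141, 0.003, 1.004]
force: [-0.8, -0.3, -0.1]
width: 85.6
```

Emit:
{"fn": "send_rows", "kwargs": {
  "rows": [
    {"x": 0, "y": 0, "z": 0, "roll": 0, "claw": 0},
    {"x": 0, "y": 0, "z": 0, "roll": 0, "claw": 0},
    {"x": 0, "y": 0, "z": 0, "roll": 0, "claw": 0},
    {"x": 0, "y": 0, "z": 0, "roll": 0, "claw": 0},
    {"x": 0, "y": 0, "z": 0, "roll": 0, "claw": 0}
  ]
}}

```text
clock: 21.37
eef_pos: [474.6, -4.0, 243.9]
tool_rot: [-3.141, -0.001, 1.014]
force: [0.1, -0.2, -0.4]
width: 85.5
```

```bash
python3 look.py w6; python3 - <<'E'
from h import *
from fit import *
im,d=ctrl.get_image("top");c=ctrl.get_calibration("top");np.savez("t6.npz",d=d,im=im,**c)
np.savez("t6.npz",d=d,im=im,**c)
p,_=cloud("w6.npz")
r=p[box(p,480,680,-120,60,48,75)];rect(r,"roller")
lid=p[box(p,420,700,-130,70,33,42)];rect(lid,"lid");
p,_=cloud("t6.npz");rect(p[box(p,470,620,210,400,55,72)],"grip"); rect(p[box(p,470,620,210,400,11,25)],"board")
for f in("t6.npz",):
  p,_=cloud(f);rect(p[box(p,470,620,-420,-240,60,90)],"box")
b=np.load("w6.npz")["im"];cv2.imwrite("pics/w6.png",np.hstack([cv2.resize(b,(400,300)),cv2.resize(im,(400,300))]))
E
```

```text
{'clock': np.float64(21.367), 'qpos': array([ 0.129,  0.386, -0.244,  1.984,  0.128,  0.786, -0.744]), 'eef_pos': array([474.587,  -4.049, 243.86 ]), 'tool_rot': array([-3.141e+00, -1.000e-03,  1.014e+00]), 'force': array([ 0.137, -0.215, -0.445])}
roller 4495 med [582.6 -27.3  64.7] rect c [585.1 -33. ] size [120.1  30.4] ang 85.8
lid 31026 med [538.9 -18.1  35.9] rect c [544.5 -28.8] size [160.1 219.7] ang 86.4
grip 719 med [543.7 304.4  62.9] rect c [544.3 305.6] size [110.3  27.9] ang 76.7
board 2651 med [537.3 301.2  18.4] rect c [544.5 305.7] size [151. 105.] ang 77.0
box 2903 med [ 543.1 -318.6   76.6] rect c [ 543.9 -320.7] size [105.1 115.1] ang 16.6
```

View pics/w6.png

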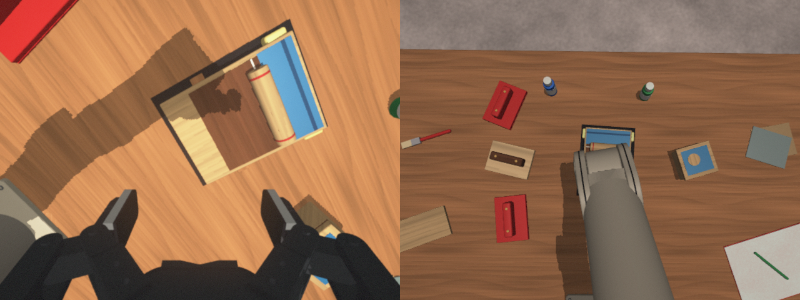

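Roller 1.2 mm short of the line and 0.6° from square; block standing (board top at z = 18) and clear of the lid; box where it was. I'm handing it in.

```bash
python3 -c "
from cell import ctrl
print(ctrl.finish_job())"
```

```text
the job is handed in; nothing more can be done
None
```

The roller has been rolled up to the white line under the hand block, and the job is handed in after about 21 s on the robot's clock. I gripped the pale block with the dark grip, not the red look-alikes.

**Pressing:** While rolling, the load at the end of each move was about 11 to 13 N. It was read only then, roughly every 10 mm of block travel, not continuously. I followed the lid down about 7 mm as it sank.

**Roller:** The last wrist-camera fit puts it about 1 mm short of the line, 1.6 mm to one side and 0.6° from square. It did not run past the line. The side and top cameras disagreed by about 2 mm on where it sits: +0.5 to −0.5 mm from the side (taken under load), −1.6 mm from the top.

**Block and surroundings:** The block stands sole down at its original spot, clear of the lid, and the gripper is open and well above everything. The keepsake box measured within 2–4 mm of my first rough fix of it, which is about the accuracy of that fix. I did not measure the bottles again, but in the last picture they look unchanged.

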